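Press an axle home with the ratchet press

ROBOT

A 7-joint arm with a two-finger parallel gripper is mounted at the origin on the work surface. World frame = base frame: x ahead of the robot, y to its left, z up, the work surface at z = 0. Lengths are in m, angles in rad, forces in N, time in s.
With the tool pointing down it reaches from about 0.4 to 0.875 m from the base axis. Payload 19.3 kg.
Tool frame: the origin (TCP) lies on the centre line of the jaws, within the pads' length; the fingertips stand 14 mm ahead of it and the grasp point (between the pads) lies 5 mm behind it; x points along the fingers, y is the direction in which the jaws open and shut, and the axes are right-handed (so a half turn about x gives the same grasp; the last joint's range is limited). The gripper opens to 85 mm and grips with 20 to 120 N. Pads are 22 mm wide; open, the fingers measure 114 mm over their backs; the gripper's body (76 mm by 85 mm) begins 54 mm behind the grasp point. The pads swing forward as they close: fully open they stand 13 mm farther back than shut.
Start: joints at [1.053, 0.521, -0.036, 1.599, 0.021, 1.021, -0.113], TCP at [0.271, -0.563, 0.245] pointing down, gripper open.
Joint ranges: [-2.91, 2.91], [-0.3, 2.13], [-1.5, 1.42], [0.17, 2.43], [-1.26, 4.41], [0.16, 1.93], [-2.52, 2.52]. Speed limits (rad/s): [1.89, 1.89, 2.39, 2.39, 3.01, 3.01, 3.01].

INTERFACE

Orientations are given as [roll, pitch, yaw] about the fixed x, y, z axes, in that order (R = Rz(yaw) Ry(pitch) Rx(roll)).
In Python, from workcell import monitor, optics, bot gives the robot as it stands.
- The arm moves only by the tool arm_command, never from a script. Its arguments are lists of equal length, an entry for each row: "delta_pos": the shift along the tool's x, y, z as a fraction of full scale, a list of three; "rotation": the turn, a rotation vector about the tool's x, y, z as a fraction of full scale, a list of three. In form: {"delta_pos": [[dx, dy, dz], ...], "rotation": [[wx, wy, wz], ...]}. A call has 1 to 10 rows; each row shifts and turns the pose as measured when the row begins, along the tool's axes as they then stand; what a row does not reach is not made up. Full scale, the value 1, is 30 mm for a shift and 6 degrees for a turn. A row lasts 1/10 s, in which the tool goes at most 50 mm and 8.59 degrees, less where a joint would pass 70% of its speed; a pose out of reach is approached as far as the arm can. A call with a number of a shift or a turn outside -1 to 1 is refused whole. A call with a gripper value outside its range is refused whole. "gripper" is the closure, from -1 (fully open) to 1 (shut), so that 0 is half open, set as the call begins (left out, the last holds). The fingers move at their own pace and stop on an object; "grip_force" is the grip in N (left out, the last holds). Time passes only in rows, so rows that do not move let the fingers close. It gives the time, the measured TCP pose, the force and the opening at its end, in the units of the state.
- monitor.observe(): the state, without advancing time (a new reading comes with each control period).
- optics.grab_frame(name): name is "scene" or "top" or "wrist"; returns the picture (400x640x3 uint8, red, green, blue); there is no depth.
- optics.camera_params(name): a dict with "fx", "fy", "cx", "cy" (pixels), "origin" and "rotation" of the camera in the world. Camera axes: x right, y down, z forward; pixel columns grow to the right and rows downward; lengths in m; the calibration is good to about 2 mm. A picture is of the moment at which its call begins: read the wrist's pose just before it. camera_params takes no time and is no camera call; for the wrist camera it gives the pose at the moment of the call.
- bot.job_done(): hands the job in, once; it reports no verdict.
The state is a dict: "clock": time; "qpos": joint angles; "qd": joint speeds; "joint_efforts": joint torques, N m; "position": TCP position; "tool_rot": TCP orientation; "force": force on the tool from outside, world axes, zero at the start; "moment": the same for the moment, N m; "grip_width": finger opening in m.
Only numpy, scipy, OpenCV 4.12 (cv2) and the standard library are available. Lean on these libraries where they do the work, as an engineer would, in place of code of your own. Each camera call takes 0.05 s, during which the arm holds its last target. There are 200 camera calls.

TASK

With the small ratchet press, push the axle home in the robot wheel: turn the knob clockwise notch by notch until you feel the axle bottom in the hub, then just one notch more, so that with the knob let go the pawl alone keeps the ram pressing firmly but not hard enough to crack the hub. Then throw the pawl right over so that it stays off the teeth, wind the knob back to its stop and let go. Never force the knob back against the pawl, and leave the other things on the bench where they are.

Things in the scene. Friction and masses are not known exactly. Their poses are not given: they have to be found in the camera images.
- press: Ratchet press on an aluminium base 164 x 222 x 14 mm, fixed to the bench. Origin on the bench below the knob's axis; its axes (z up) give the offsets below. A toothed steel wheel (100 mm across, 20 upright saw teeth, tops 76 mm above the bench) turns on the vertical axis and drives the ram towards -y. The robot wheel (black tyre 59 mm across, white hub) stands in the cradle at the -y end.
- knob_grip (a point): Middle of the knob's grip: a black bar 46 mm long, 14 mm thick, 32 mm high (114 to 146 mm above the bench) on the toothed wheel's stem; the point is on the axis, 130 mm above the bench. Site x runs along the bar, y through its thickness. Only the 16 mm stem (with a 26 mm collar under the bar) stands within 30 mm of the axis between 82 and 114 mm.
- knob (a joint): Turn of the knob, rad: 0 at its stop (ram back), growing clockwise from above, at most 3.4; the bar lies along the press's x at 0. The pawl drops in at about 0.04 + 0.314 n; let go in between, a loaded knob runs back to the last one. Ram drive is 16 mm per rad, 5 mm a notch. Static torque on the knob in Nm is about 0.016 x pressing force in N, plus 0.02 friction; drag 0.04 Nm per rad/s.
- ram: The ram: a steel shaft with a round pad 22 mm across, 45 mm above the bench, 16 mm to +x of the knob's axis; pad face 56 mm to -y of the axis at knob 0. A spring of 1.1 N/mm carries it, so once the axle has bottomed each notch adds about 5.5 N. Pressing force is that between pad and axle head: firm is over 8 N; over 22 N cracks the hub.
- axle: The axle: a steel pin 9 mm thick with a brass head 18 mm across, 4 mm thick, along the press's y axis in front of the ram, shank in the hub. Origin: middle of the head's outer face. Friction of 5 to 6 N holds it where it is pushed. Its head starts 8 to 13 mm from where the pad's face is at knob 0. It goes in 5 to 17 mm; where it bottoms differs from wheel to wheel and cannot be seen, only felt.
- ratchet: The toothed wheel with stem and knob as one moving part; origin on the axis, 62 mm above the bench. Pawl and teeth stand 18 N between them.
- pawl: The pawl: a dark steel arm 60 mm long whose nose lies by its own weight (90 g) on the teeth at the press's +x side. Origin on its pivot, 42 mm to +x and 60 mm to +y of the knob's axis, 82 mm above the bench; the pivot axis is level, along the press's x. A few N on the tab lift it, more while it carries load. When freed, the spring turns the knob partly back by itself.
- pawl_swing (a joint): Swing of the pawl in rad: about 0.01 to 0.02 with the nose down between two teeth, 0.1 at most while it rides over a tooth, 2.3 thrown right over to its stop at +y. Past about 1.3 it falls over and stays off by itself; short of that it falls back in.
- tab_end (a point): Middle of the round end (10 mm) of the thumb tab, a steel blade 20 mm wide (along the press's x) and 6 mm thick at the outer end of the pawl's shaft; 36 mm from the pivot axis. With the pawl in, the tab leans 40 degrees from upright towards -y. Push it towards the press's +y, over the pivot, to throw the pawl.
- pawl_pivot (a point): Point on the pawl's pivot axis in line with the tab: 80 mm to +x and 60 mm to +y of the knob's axis, 82 mm above the bench. Within 35 mm of it nothing but the tab stands above 88 mm.
- spare_wheel: A spare robot wheel lying flat on the bench, black tyre 59 mm across, 24 mm high; origin under its centre. To be left alone.
- gearmotor: A small gear motor lying on the bench, about 70 x 22 x 19 mm. To be left alone.
- screwdriver: A screwdriver 170 mm long lying on the bench; origin under its middle. To be left alone.

How it is judged:
On the way, in this order (a step that is already met when the one before it is completed fails the run):
1. the axle is bottomed: with the knob let go, the pawl holds the ram pressing on the axle with more than 8 N (contact force between ram and axle above 8 N and contact force between the fingers and press below 0.3 N and distance of axle from where it was at the start of the episode above 0.003 m and value of joint pawl_swing below 0.2 rad), for 0.2 s.
2. the pawl is thrown over and stays off (value of joint pawl_swing above 1.8 rad and value of joint knob above 0.3 rad), for 0.2 s.
3. the knob is wound back to its stop (value of joint knob below 0.12 rad), for 0.2 s.
At the end, for the whole second after the job is handed in: The axle has been bottomed in the hub by a press of more than 8 N that the pawl alone held with the knob let go, and is still in there; the pawl is thrown over (beyond 1.8 rad); the knob is back within 0.12 rad of its stop and the ram clear of the axle; the press is let go (value of joint pawl_swing above 1.8 rad and value of joint knob below 0.12 rad and contact force between ram and axle below 0.1 N and distance of axle from where it was at the start of the episode above 0.003 m and contact force between the fingers and press below 0.3 N); the robot touches nothing.
It fails at once if the ram presses on the axle with more than 22 N (contact force between ram and axle above 22 N).
It fails at once if the knob is forced back against the pawl (more than 18 N between pawl and teeth) (contact force between pawl and ratchet above 18 N).
It fails at once if the spare wheel is moved by more than 15 mm (distance of spare_wheel from where it was at the start of the episode above 0.015 m).
It fails at once if the gear motor is moved by more than 15 mm (distance of gearmotor from where it was at the start of the episode above 0.015 m).
It fails at once if the screwdriver is moved by more than 15 mm (distance of screwdriver from where it was at the start of the episode above 0.015 m).
It also fails if it takes over 67 s, if anything falls off the work surface, if the arm or the gripper's body presses on something with over 40 N, if the wrist force passes 120 N, or if a joint passes its speed limit or range.

## Working session

There is one attempt and no reset: what is moved stays moved. The work goes in short steps, Python scripts to look and compute and a tool call to move; the robot and the scene stay as the last step left them, time stands still between calls to the robot, and variables do not carry over. Pictures are saved under pics/ and viewed, about 8 in all and at most 12, crops included, and the job is handed in when it is done.

Besides the shell and the picture viewer there is one more tool, called after "Emit:" in YAML: its name, and indented under it one key for each argument. arm_command: Moves the arm, as the interface text tells. Its arguments: {"type":"object","properties":{"delta_pos":{"type":"array","items":{"type":"array","items":{"type":"number"}}},"rotation":{"type":"array","items":{"type":"array","items":{"type":"number"}}},"gripper":{"type":"number"},"grip_force":{"type":"number"}},"required":["delta_pos","rotation"]}

```bash
ls; mkdir -p pics; python3 - <<'E'
from workcell import monitor, optics, bot
import cv2, numpy as np
s=monitor.observe(); print(s)
for n in ("scene","top"):
    p=optics.camera_params(n); print(n,p)
    np.save(f"pics/{n}.npy",optics.grab_frame(n))
a=[np.load(f"pics/{n}.npy")[:,:,::-1] for n in("scene","top")]
cv2.imwrite("pics/scene.png",a[0]);cv2.imwrite("pics/top.png",a[1])
E
```

```text
pics
{'clock': 0.0, 'qpos': array([ 1.05280864,  0.5220226 , -0.03631454,  1.60004551,  0.02120903,
        1.02107328, -0.1128026 ]), 'qd': array([-0.0003258 ,  0.00014528, -0.00062939,  0.00087576,  0.00163564,
       -0.00045562,  0.00033602]), 'joint_efforts': array([ 1.16506151e-03, -9.27100325e+01,  1.98107913e+00, -3.69940495e+01,
        1.80669461e-02,  8.10855185e-03, -2.94553467e-05]), 'position': array([ 0.27041973, -0.56309647,  0.24470708]), 'tool_rot': array([-1.48693428,  1.56963281,  2.10242773]), 'force': array([ 0.51669568,  0.05931595, -0.5585479 ]), 'moment': array([-0.0008842 , -0.02792726, -0.00767544]), 'grip_width': 0.08533357772939988}
scene {'fx': 456.2335501003653, 'fy': 456.2335501003653, 'cx': 329.584229465684, 'cy': 200.30563998924063, 'origin': array([1.24980769, 0.58302139, 1.05580578]), 'rotation': array([-2.36189319,  0.01742115,  2.25234916])}
top {'fx': 517.2584543393648, 'fy': 517.2584543393648, 'cx': 323.0841883389857, 'cy': 199.4559283323017, 'origin': array([ 0.32767265, -0.01485712,  1.29374902]), 'rotation': array([-2.95417720e+00,  1.03123936e-03, -1.56598322e+00])}
```

View pics/scene.png

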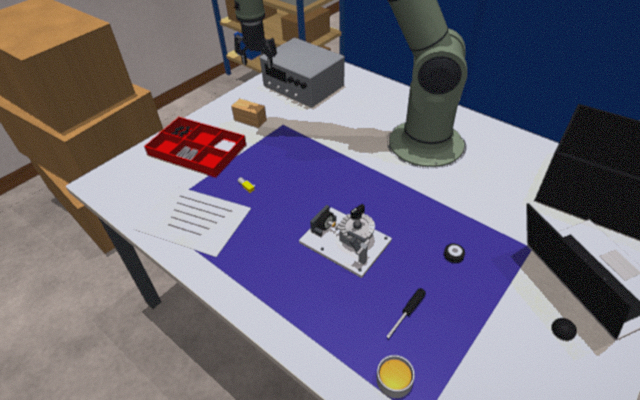

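View pics/top.png

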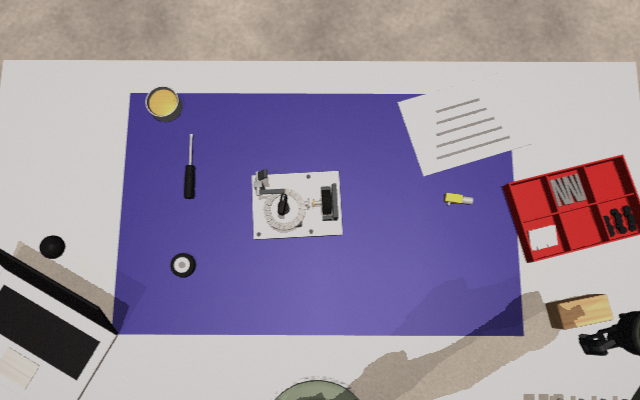

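The scene view shows the press at about (348,240), the spare wheel at (454,252) and the screwdriver at (405,312). The top view shows the press base corners near (252,173), (340,171), (343,235) and (255,240). The knob is at about (284,205), the pawl is on the left/up side, and the press yaw is close to 0.

```bash
cat > h.py <<'E'
import numpy as np, cv2
from scipy.spatial.transform import Rotation as R
def rot(p): return R.from_euler('xyz',p)
def proj(p,X):
    c=rot(p['rotation']).inv().apply(np.atleast_2d(X)-p['origin'])
    return np.c_[p['fx']*c[:,0]/c[:,2]+p['cx'],p['fy']*c[:,1]/c[:,2]+p['cy']]
def ray(p,uv):
    uv=np.atleast_2d(uv)
    d=np.c_[(uv[:,0]-p['cx'])/p['fx'],(uv[:,1]-p['cy'])/p['fy'],np.ones(len(uv))]
    return rot(p['rotation']).apply(d)
def onz(p,uv,z):
    d=ray(p,uv); return p['origin']+d*((z-p['origin'][2])/d[:,2])[:,None]
def tri(p1,uv1,p2,uv2):
    A=[];b=[]
    for p,uv in((p1,uv1),(p2,uv2)):
        d=ray(p,uv)[0];d/=np.linalg.norm(d);M=np.eye(3)-np.outer(d,d);A.append(M);b.append(M@p['origin'])
    return np.linalg.lstsq(np.vstack(A),np.hstack(b),rcond=None)[0]
E
python3 - <<'E'
from h import *
from workcell import optics
p=optics.camera_params("top"); s=optics.camera_params("scene")
q=[(252,173),(340,171),(343,235),(255,240)]
W=onz(p,q,.014);print(W.round(3)); print(onz(p,[(284,206)],.146),onz(p,[(284,210)],.076))
print(proj(s,W).round(0))
for n,(x0,y0,x1,y1),k in(("top",(240,160,355,250),6),("scene",(290,190,405,285),6)):
    a=np.load(f"pics/{n}.npy")[y0:y1,x0:x1,::-1]; 
    cv2.imwrite(f"pics/{n}_c.png",cv2.resize(a,None,fx=k,fy=k,interpolation=cv2.INTER_CUBIC))
E
```

```text
[[ 0.638  0.169  0.014]
 [ 0.644 -0.055  0.014]
 [ 0.481 -0.062  0.014]
 [ 0.467  0.156  0.014]]
[[0.52991027 0.07536662 0.146     ]] [[0.53254971 0.08068609 0.076     ]]
[[359. 276.]
 [297. 238.]
 [330. 206.]
 [390. 236.]]
```

View pics/top_c.png

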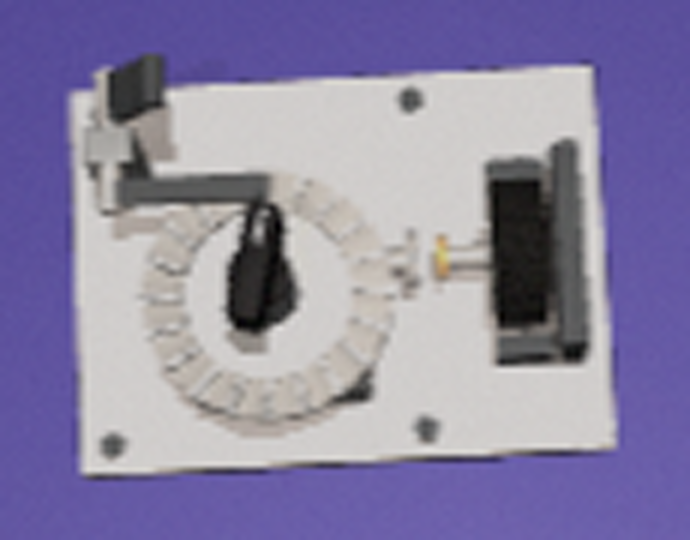

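View pics/scene_c.png

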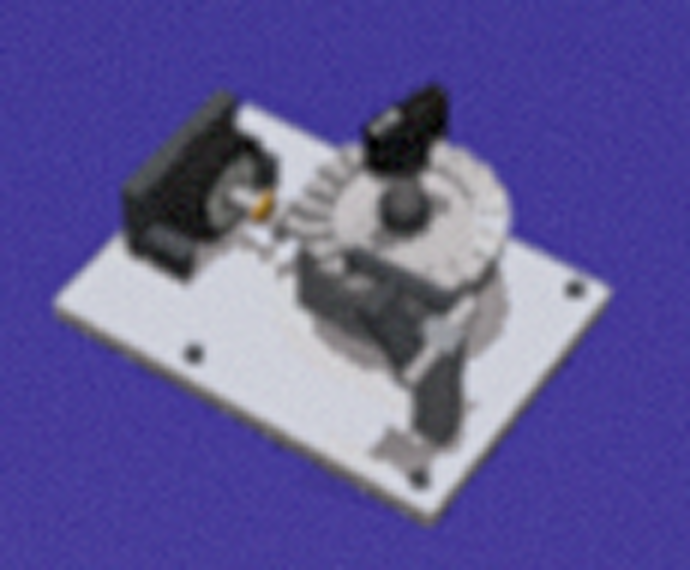

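The top crop shows base corners at crop (68,92), (592,66), (617,447) and (82,475), the toothed wheel centred near (267,298), the knob bar roughly vertical, and the pawl tab at (135,88). The scene crop agrees: corners at (53,303), (430,512), (612,290) and (245,102), and the wheel at about (406,215).

```bash
python3 - <<'E'
from h import *
from workcell import optics, monitor
p=optics.camera_params("top"); s=optics.camera_params("scene")
t=np.array([(68,92),(592,66),(617,447),(82,475)])/6+[239.6,159.6]
c=np.array([(430,512),(53,303),(245,102),(612,290)])/6+[289.6,189.6]
T=[tri(p,a,s,b) for a,b in zip(t,c)]; print(np.round(T,4))
W=onz(p,t,.014)
print("wheel top/scene z=.076", onz(p,[(267/6+239.6,298/6+159.6)],.076),onz(s,[(406/6+289.6,215/6+189.6)],.076), tri(p,(267/6+239.6,298/6+159.6),s,(406/6+289.6,215/6+189.6)))
for P in(np.array(T),W):
    e=P[0]-P[1]; f=P[3]-P[2]; g=P[0]-P[3];h=P[1]-P[2]
    print([round(np.degrees(np.arctan2(-v[0],v[1])),2) for v in(e,f)],[round(np.degrees(np.arctan2(v[1],v[0])),2) for v in(g,h)],[np.linalg.norm(v).round(4) for v in(e,f,g,h)],P.mean(0).round(4))
o=monitor.observe(); M=rot(o['tool_rot']).as_matrix(); print(M.round(3))
w=optics.camera_params("wrist"); print(w, M.T@(w['origin']-o['position']), (M.T@rot(w['rotation']).as_matrix()).round(3))
E
```

```text
[[ 0.6327  0.1714  0.0146]
 [ 0.6456 -0.0503  0.0115]
 [ 0.4824 -0.0603  0.015 ]
 [ 0.4697  0.1617  0.013 ]]
wheel top/scene z=.076 [[0.53432608 0.08048084 0.076     ]] [[0.53781857 0.08542916 0.076     ]] [0.5346     0.08182107 0.07076207]
[np.float64(3.33), np.float64(3.28)] [np.float64(3.38), np.float64(3.5)] [np.float64(0.2221), np.float64(0.2224), np.float64(0.1633), np.float64(0.1635)] [0.5576 0.0556 0.0135]
[np.float64(3.18), np.float64(3.28)] [np.float64(3.8), np.float64(3.61)] [np.float64(0.2223), np.float64(0.2218), np.float64(0.1631), np.float64(0.1627)] [0.5578 0.0551 0.014 ]
[[-0.001  0.433 -0.901]
 [ 0.001 -0.901 -0.433]
 [-1.    -0.001  0.   ]]
{'fx': 355.92353396994713, 'fy': 355.92353396994713, 'cx': 320.5598224407927, 'cy': 202.34002967984156, 'origin': array([ 0.3450886 , -0.5269347 ,  0.37322017]), 'rotation': array([ 2.81280174e+00,  3.81981836e-04, -1.12315892e+00])} [-0.12844302 -0.00044577 -0.08292867] [[-0.001 -0.323  0.946]
 [ 1.    -0.     0.001]
 [ 0.     0.946  0.323]]
```

```bash
cat >> h.py <<'E'
def plan(target,yaw,n,maxturn=1):
    """rows to target TCP position and tool-y yaw (deg), tool down, from measured pose"""
    from workcell import monitor
    o=monitor.observe(); M=rot(o['tool_rot']).as_matrix()
    ph=np.degrees(np.arctan2(M[1,1],M[0,1])); d=(yaw-ph+180)%360-180
    D=np.array(target)-o['position']; rows=[]
    for i in range(n):
        a=np.radians(ph+d*i/n); T=np.array([[0,0,-1],[np.cos(a),np.sin(a),0],[np.sin(a),-np.cos(a),0]])
        rows.append((T@(D/n)/0.03).round(2).tolist())
    print("pos",o['position'].round(4),"yaw",ph.round(2),"turn/row",round(-d/n/6,3),"tilt",M[:2,0].round(4)); print(rows)
E
python3 -c "
from h import *
plan([.52,.085,.27],93.35,27)"
```

```text
pos [ 0.2705 -0.5631  0.2448] yaw -64.34 turn/row -0.973 tilt [-0.0005  0.0009]
[[-0.03, -0.59, -0.62], [-0.03, -0.52, -0.68], [-0.03, -0.45, -0.73], [-0.03, -0.37, -0.77], [-0.03, -0.29, -0.81], [-0.03, -0.21, -0.83], [-0.03, -0.12, -0.85], [-0.03, -0.04, -0.86], [-0.03, 0.05, -0.86], [-0.03, 0.14, -0.85], [-0.03, 0.22, -0.83], [-0.03, 0.31, -0.8], [-0.03, 0.39, -0.77], [-0.03, 0.46, -0.72], [-0.03, 0.53, -0.67], [-0.03, 0.6, -0.61], [-0.03, 0.66, -0.55], [-0.03, 0.71, -0.48], [-0.03, 0.76, -0.4], [-0.03, 0.79, -0.33], [-0.03, 0.82, -0.24], [-0.03, 0.84, -0.16], [-0.03, 0.85, -0.07], [-0.03, 0.86, 0.02], [-0.03, 0.85, 0.1], [-0.03, 0.84, 0.19], [-0.03, 0.81, 0.27]]
```

Emit:
arm_command:
  delta_pos:
    - [-0.03,-0.59,-0.62]
    - [-0.03,-0.52,-0.68]
    - [-0.03,-0.45,-0.73]
    - [-0.03,-0.37,-0.77]
    - [-0.03,-0.29,-0.81]
    - [-0.03,-0.21,-0.83]
    - [-0.03,-0.12,-0.85]
    - [-0.03,-0.04,-0.86]
    - [-0.03,0.05,-0.86]
    - [-0.03,0.14,-0.85]
  rotation:
    - [-0.97,0,0]
    - [-0.97,0,0]
    - [-0.97,0,0]
    - [-0.97,0,0]
    - [-0.97,0,0]
    - [-0.97,0,0]
    - [-0.97,0,0]
    - [-0.97,0,0]
    - [-0.97,0,0]
    - [-0.97,0,0]
  gripper: -1

```text
clock: 1.1
position: [0.3597, -0.314, 0.2512]
tool_rot: [-2.061, 1.564, 2.578]
force: [0.8, -0.0, -0.8]
grip_width: 0.0849
```

```bash
python3 -c "
from h import *
plan([.52,.085,.27],93.35,18)"
```

```text
pos [ 0.3597 -0.314   0.2512] yaw -4.18 turn/row -0.903 tilt [-0.0054  0.0034]
[[-0.03, 0.24, -0.76], [-0.03, 0.31, -0.73], [-0.03, 0.38, -0.7], [-0.03, 0.44, -0.66], [-0.03, 0.51, -0.62], [-0.03, 0.56, -0.56], [-0.03, 0.61, -0.51], [-0.03, 0.66, -0.45], [-0.03, 0.7, -0.39], [-0.03, 0.73, -0.32], [-0.03, 0.76, -0.25], [-0.03, 0.78, -0.17], [-0.03, 0.79, -0.1], [-0.03, 0.8, -0.03], [-0.03, 0.79, 0.05], [-0.03, 0.79, 0.12], [-0.03, 0.77, 0.2], [-0.03, 0.75, 0.27]]
```

Emit:
arm_command:
  delta_pos:
    - [-0.03,0.24,-0.76]
    - [-0.03,0.31,-0.73]
    - [-0.03,0.38,-0.7]
    - [-0.03,0.44,-0.66]
    - [-0.03,0.51,-0.62]
    - [-0.03,0.56,-0.56]
    - [-0.03,0.61,-0.51]
    - [-0.03,0.66,-0.45]
    - [-0.03,0.7,-0.39]
    - [-0.03,0.73,-0.32]
  rotation:
    - [-0.9,0,0]
    - [-0.9,0,0]
    - [-0.9,0,0]
    - [-0.9,0,0]
    - [-0.9,0,0]
    - [-0.9,0,0]
    - [-0.9,0,0]
    - [-0.9,0,0]
    - [-0.9,0,0]
    - [-0.9,0,0]

```text
clock: 2.1
position: [0.4458, -0.0806, 0.2599]
tool_rot: [-2.907, 1.562, 2.715]
force: [-0.5, 0.8, 0.0]
grip_width: 0.0854
```

```bash
python3 -c "
from h import *
plan([.52,.085,.27],93.35,8)"
```

```text
pos [ 0.4458 -0.0806  0.2599] yaw 52.14 turn/row -0.858 tilt [-0.0081  0.0037]
[[-0.04, 0.73, -0.18], [-0.04, 0.75, -0.11], [-0.04, 0.75, -0.04], [-0.04, 0.76, 0.02], [-0.04, 0.75, 0.09], [-0.04, 0.74, 0.16], [-0.04, 0.72, 0.22], [-0.04, 0.7, 0.29]]
```

Emit:
arm_command:
  delta_pos:
    - [-0.04,0.73,-0.18]
    - [-0.04,0.75,-0.11]
    - [-0.04,0.75,-0.04]
    - [-0.04,0.76,0.02]
    - [-0.04,0.75,0.09]
    - [-0.04,0.74,0.16]
    - [-0.04,0.72,0.22]
    - [-0.04,0.7,0.29]
    - [0,0,0]
  rotation:
    - [-0.86,0,0]
    - [-0.86,0,0]
    - [-0.86,0,0]
    - [-0.86,0,0]
    - [-0.86,0,0]
    - [-0.86,0,0]
    - [-0.86,0,0]
    - [-0.86,0,0]
    - [0,0,0]

```text
clock: 3.0
position: [0.5193, 0.0953, 0.2686]
tool_rot: [2.627, 1.559, 2.723]
force: [-0.7, -0.7, 0.7]
grip_width: 0.0852
```

```bash
cat >> h.py <<'E'
def pose():
    from workcell import monitor
    o=monitor.observe(); M=rot(o['tool_rot']).as_matrix()
    t=np.cross(M[:,0],[0,0,-1]); 
    print("t",round(o['clock'],2),"pos",o['position'].round(4),"yaw",np.degrees(np.arctan2(M[1,1],M[0,1])).round(2),"levelrot(tool,frac)",(np.degrees(M.T@t)/6).round(3),"F",o['force'].round(2),"M",o['moment'].round(3),"grip",o['grip_width'].round(4),"q7",o['qpos'][6].round(2))
    return o,M
E
python3 - <<'E'
from h import *
from workcell import optics
pose()
p=optics.camera_params("wrist"); np.save("pics/w1p.npy",p,allow_pickle=True)
a=optics.grab_frame("wrist"); cv2.imwrite("pics/w1.png",a[:,:,::-1]); print(p['origin'])
# predicted model points
c,s=np.cos(np.radians(3.35)),np.sin(np.radians(3.35))
for n,q in dict(knobtop=(0,0,.146),k1=(23,0,.146),k2=(-23,0,.146),tab=(80,37,.1096),pivot=(80,60,.082)).items():
    print(n,proj(p,[.534+(c*q[0]-s*q[1])/1e3,.081+(s*q[0]+c*q[1])/1e3,q[2]]).round(1))
E
```

```text
Traceback (most recent call last):
  File "h.py", line 32, in pose
    print("t",round(o['clock'],2),"pos",o['position'].round(4),"yaw",np.degrees(np.arctan2(M[1,1],M[0,1])).round(2),"levelrot(tool,frac)",(np.degrees(M.T@t)/6).round(3),"F",o['force'].round(2),"M",o['moment'].round(3),"grip",o['grip_width'].round(4),"q7",o['qpos'][6].round(2))
                                                                                                                                                                                                                                 ^^^^^^^^^^^^^^^^^^^^^
AttributeError: 'float' object has no attribute 'round'
```

```bash
sed -i "s/o\['grip_width'\].round(4)/round(o['grip_width'],4)/" h.py
python3 - <<'E'
from h import *
from workcell import optics
pose()
p=optics.camera_params("wrist"); np.save("pics/w1p.npy",p,allow_pickle=True)
a=optics.grab_frame("wrist"); cv2.imwrite("pics/w1.png",a[:,:,::-1]); print(p['origin'])
c,s=np.cos(np.radians(3.35)),np.sin(np.radians(3.35))
for n,q in dict(knobtop=(0,0,.146),k1=(23,0,.146),k2=(-23,0,.146),tab=(80,37,.1096),pivot=(80,60,.082)).items():
    print(n,proj(p,[.534+(c*q[0]-s*q[1])/1e3,.081+(s*q[0]+c*q[1])/1e3,q[2]]).round(1))
E
```

```text
t 3.0 pos [0.5193 0.0953 0.2686] yaw 95.49 levelrot(tool,frac) [ 0.    -0.098 -0.055] F [-0.67 -0.71  0.65] M [-0.015  0.042  0.028] grip 0.0852 q7 1.02
[0.43760141 0.08701965 0.39787704]
knobtop [[298.7 218. ]]
k1 [[298.2 245.7]]
k2 [[299.3 188.7]]
tab [[339.3 286.2]]
pivot [[360.7 272.1]]
```

View pics/w1.png

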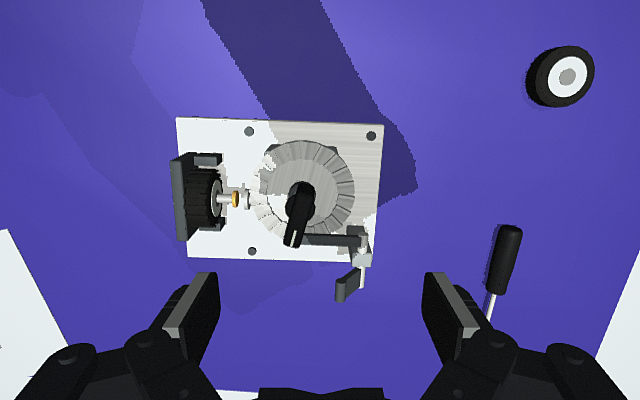

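The wrist view shows the knob bar from about (303,188) to (292,246) with a white mark at its outer end. The tab's blade end is at (342,290), the pawl shaft at (361,260), and the axle head at (236,199), all close to prediction. Next is a lower, second view.

```bash
python3 -c "
from h import *
plan([.534,.081,.19],93.35,4)"
```

```text
pos [0.519  0.0938 0.2683] yaw 95.28 turn/row 0.08 tilt [-0.0114  0.0039]
[[0.65, -0.12, 0.12], [0.65, -0.12, 0.12], [0.65, -0.12, 0.12], [0.65, -0.11, 0.12]]
```

Emit:
arm_command:
  delta_pos:
    - [0.65,-0.12,0.12]
    - [0.65,-0.12,0.12]
    - [0.65,-0.12,0.12]
    - [0.65,-0.12,0.12]
    - [0,0,0]
  rotation:
    - [0.08,-0.05,-0.03]
    - [0.08,-0.05,-0.03]
    - [0.08,0,0]
    - [0.08,0,0]
    - [0,0,0]

```text
clock: 3.55
position: [0.5334, 0.0757, 0.1872]
tool_rot: [-1.839, 1.566, -1.792]
force: [-0.3, -0.0, 0.6]
grip_width: 0.0857
```

```bash
python3 - <<'E'
from h import *
from workcell import optics
pose()
p=optics.camera_params("wrist"); np.save("pics/w2p.npy",p,allow_pickle=True)
a=optics.grab_frame("wrist")[:,:,::-1]; cv2.imwrite("pics/w2.png",a)
c,s=np.cos(np.radians(3.35)),np.sin(np.radians(3.35))
for n,q in dict(knobtop=(0,0,.146),k1=(23,0,.146),k2=(-23,0,.146),tab=(80,37,.1096),pivot=(80,60,.082)).items():
    print(n,proj(p,[.534+(c*q[0]-s*q[1])/1e3,.081+(s*q[0]+c*q[1])/1e3,q[2]]).round(1))
b=cv2.imread("pics/w1.png")
x=cv2.resize(b[170:320,230:380],None,fx=4,fy=4,interpolation=cv2.INTER_CUBIC)[:600,:]
# brighten darks
cv2.imwrite("pics/w1c.png",np.clip(x.astype(float)*1.0,0,255))
y0,y1,x0,x1=150,400,220,420
cv2.imwrite("pics/w2c.png",cv2.resize((255*(a[y0:y1,x0:x1]/255.)**.6).astype(np.uint8),None,fx=2.4,fy=2.4,interpolation=cv2.INTER_CUBIC))
E
```

```text
t 3.55 pos [0.5334 0.0757 0.1872] yaw 92.7 levelrot(tool,frac) [ 0.    -0.012  0.043] F [-0.29 -0.    0.58] M [ 0.018 -0.016  0.011] grip 0.0857 q7 0.92
knobtop [[330.6 250. ]]
k1 [[330.7 287.9]]
k2 [[330.5 209. ]]
tab [[382.9 330. ]]
pivot [[407.1 306.1]][ WARN:0@1.866] global loadsave.cpp:1063 imwrite_ Unsupported depth image for selected encoder is fallbacked to CV_8U.
```

View pics/w2c.png

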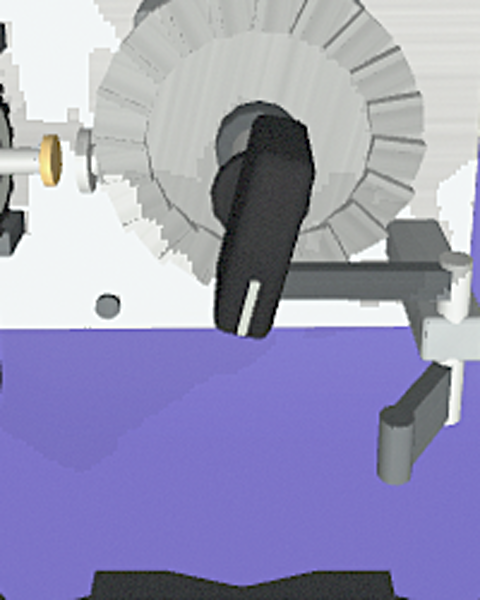

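```bash
python3 - <<'E'
from h import *
p=np.load("pics/w2p.npy",allow_pickle=True).item(); p1=np.load("pics/w1p.npy",allow_pickle=True).item()
f=lambda x,y:(220+x/2.4-.3,150+y/2.4-.3)
P=onz(p,[f(258,282),f(243,335),f(215,325),f(265,338)],.146); print(P.round(4))
d=P[1]-P[0]; print("stripe dir deg",np.degrees(np.arctan2(d[1],d[0]))); e=P[2]-P[3]; print("end edge normal",np.degrees(np.arctan2(e[0],-e[1])),np.linalg.norm(e))
for z in(.140,.146,.152): # end point in both views
    print(z,onz(p,[f(242,332)],z).round(4),onz(p1,[(292.5,246.5)],z).round(4))
print("tri",tri(p,f(242,332),p1,(292.5,246.5)))
print("tab end tri",tri(p,f(397,418),p1,(343,279)), "tab outer",onz(p,[f(397,445)],.11))
# wheel ellipse centre at z .076: edges
print("wheel",onz(p,[f(262,132)],.076))
u=onz(p,[f(95,140),f(425,150)],.076);print("wheel l/r",u, np.linalg.norm(u[0]-u[1]))
a=cv2.imread("pics/w2.png"); cv2.imwrite("pics/k.png",cv2.resize((255*(a[180:300,295:365]/255.)**.4).astype(np.uint8),None,fx=5,fy=5,interpolation=cv2.INTER_CUBIC))
E
```

```text
[[0.5443 0.0798 0.146 ]
 [0.5581 0.077  0.146 ]
 [0.5558 0.0705 0.146 ]
 [0.5586 0.0821 0.146 ]]
stripe dir deg -11.08696949392301
end edge normal -13.785152096093551 0.011915653126099808
0.14 [[0.5611 0.0769 0.14  ]] [[0.5609 0.0778 0.14  ]]
0.146 [[0.5573 0.0768 0.146 ]] [[0.5581 0.078  0.146 ]]
0.152 [[0.5535 0.0766 0.152 ]] [[0.5552 0.0782 0.152 ]]
tri [0.56183142 0.07734718 0.13852872]
tab end tri [0.60180069 0.1234187  0.1146289 ] tab outer [[0.61556944 0.12448635 0.11      ]]
wheel [[0.53296527 0.08121875 0.076     ]]
wheel l/r [[0.53791651 0.0315928  0.076     ]
 [0.53627764 0.13019131 0.076     ]] 0.09861213226968084
```

View pics/k.png

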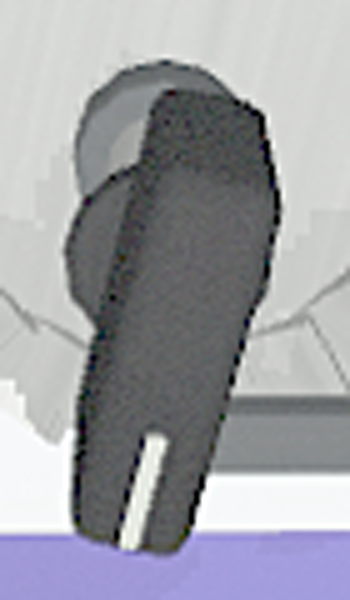

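The crop shows the bar turned clockwise by roughly 12–15° from the press x axis, with its white mark from (157,437) to (130,548). I'll fit a box silhouette to get its yaw and centre.

```bash
python3 - <<'E'
from h import *
from scipy.optimize import minimize
from workcell import optics
V=[]
for n,roi in(("w1",(270,170,325,260)),("w2",(300,185,365,300))):
    p=np.load(f"pics/{n}p.npy",allow_pickle=True).item(); a=cv2.imread(f"pics/{n}.png").max(2)
    x0,y0,x1,y1=roi; m=np.zeros(a.shape,np.uint8); m[y0:y1,x0:x1]=(a[y0:y1,x0:x1]<50); 
    k,l,st,_=cv2.connectedComponentsWithStats(m); i=1+st[1:,4].argmax(); m=(l==i).astype(np.uint8)
    m=cv2.morphologyEx(m,cv2.MORPH_CLOSE,np.ones((5,5),np.uint8)); print(n,st[i]); V.append((p,m))
def cost(v):
    x,y,t=v[0],v[1],np.radians(v[2]*10); c=0
    B=np.array([(sx*.023,sy*.007,z) for sx in(-1,1) for sy in(-1,1) for z in(.114,.146)])
    W=np.c_[x+np.cos(t)*B[:,0]-np.sin(t)*B[:,1],y+np.sin(t)*B[:,0]+np.cos(t)*B[:,1],B[:,2]]
    for p,m in V:
        h=cv2.convexHull(proj(p,W).astype(np.float32)); r=np.zeros_like(m)
        cv2.fillConvexPoly(r,(h*16).round().astype(np.int32),1,shift=4)
        c+=1-(r&m).sum()/(r|m).sum()
    return c
R=[minimize(cost,(.534,.081,t0),method='Nelder-Mead',options=dict(initial_simplex=[(.534,.081,t0),(.538,.081,t0),(.534,.085,t0),(.534,.081,t0+.5)])) for t0 in(-2,-1.2,-.5,.3)]
for r in R: print(r.x,r.fun)
E
```

```text
w1 [ 284  181   41   67 1367]
w2 [ 308  192   57   99 2938]
[ 0.53542313  0.08022534 -0.87370311] 0.41217128505105094
[ 0.5352405   0.08015825 -0.74519783] 0.4103732526395042
[ 0.53533267  0.08004455 -0.84878753] 0.4125324815875637
[ 0.53544033  0.08004826 -0.86341227] 0.40982172193027266
```

```bash
python3 -c "
from h import *
plan([.535,.0805,.132],80.5,4)"
```

```text
pos [0.5336 0.0762 0.1886] yaw 92.74 turn/row 0.51 tilt [ 0.0002 -0.0043]
[[0.47, 0.04, 0.01], [0.47, 0.04, 0.01], [0.47, 0.04, 0.01], [0.47, 0.04, 0.01]]
```

Emit:
arm_command:
  delta_pos:
    - [0.3,0.04,0.01]
    - [0.3,0.04,0.01]
    - [0.3,0.04,0.01]
    - [0.3,0.04,0.01]
    - [0,0,0]
  rotation:
    - [0.51,0,0.04]
    - [0.51,0,0]
    - [0.51,0,0]
    - [0.51,0,0]
    - [0,0,0]

```text
clock: 4.1
position: [0.5359, 0.0803, 0.1573]
tool_rot: [0.213, 1.565, 0.036]
force: [-0.2, -0.4, 1.4]
grip_width: 0.0854
```

```bash
python3 -c "
from h import *
pose()
plan([.535,.0805,.132],80.5,2)"
```

```text
t 4.1 pos [0.5359 0.0803 0.1573] yaw 79.82 levelrot(tool,frac) [ 0.     0.05  -0.011] F [-0.16 -0.42  1.37] M [-0.008  0.017 -0.014] grip 0.0854 q7 0.69
pos [0.5359 0.0803 0.1573] yaw 79.82 turn/row -0.057 tilt [0.0053 0.0002]
[[0.42, 0.0, -0.02], [0.42, 0.0, -0.02]]
```

Emit:
arm_command:
  delta_pos:
    - [0.42,0,-0.02]
    - [0.42,0,-0.02]
    - [0,0,0]
    - [0,0,0]
  rotation:
    - [-0.06,0.05,-0.01]
    - [-0.06,0,0]
    - [0,0,0]
    - [0,0,0]

```text
clock: 4.5
position: [0.5353, 0.0803, 0.1324]
tool_rot: [0.231, 1.569, 0.071]
force: [0.1, 0.1, -0.3]
grip_width: 0.0851
```

```bash
python3 -c "
from h import *
pose()
plan([.535,.0805,.132],80.5,1)"
```

```text
t 4.5 pos [0.5353 0.0803 0.1324] yaw 80.8 levelrot(tool,frac) [ 0.     0.017 -0.004] F [ 0.08  0.09 -0.34] M [ 0.001 -0.032  0.01 ] grip 0.0851 q7 0.68
pos [0.5353 0.0803 0.1324] yaw 80.8 turn/row 0.05 tilt [0.0018 0.0001]
[[0.01, 0.01, -0.01]]
```

Emit:
arm_command:
  delta_pos:
    - [0,0,0]
    - [0,0,0]
    - [0,0,0]
    - [0,0,0]
    - [0,0,0]
    - [0,0,0]
  rotation:
    - [0,0,0]
    - [0,0,0]
    - [0,0,0]
    - [0,0,0]
    - [0,0,0]
    - [0,0,0]
  gripper: 1
  grip_force: 20

```text
clock: 5.1
position: [0.5357, 0.0806, 0.1333]
tool_rot: [0.404, 1.568, 0.244]
force: [-0.2, -0.1, -1.9]
grip_width: 0.0134
```

```bash
python3 -c "
from h import *
pose()"
```

```text
t 5.1 pos [0.5357 0.0806 0.1333] yaw 80.82 levelrot(tool,frac) [ 0.     0.027 -0.012] F [-0.19 -0.11 -1.87] M [ 0.018 -0.07  -0.031] grip 0.0134 q7 0.68
```

Emit:
arm_command:
  delta_pos:
    - [0,0,0]
    - [0,0,0]
    - [0,0,0]
    - [0,0,0]
  rotation:
    - [0.6,0,0]
    - [0.6,0,0]
    - [0.6,0,0]
    - [0,0,0]
  grip_force: 50

```text
clock: 5.5
position: [0.5358, 0.0809, 0.1334]
tool_rot: [0.717, 1.567, 0.362]
force: [1.1, -0.2, -2.0]
grip_width: 0.013
```

```bash
cat >> h.py <<'E'
def st():
    import time
    from workcell import monitor
    o,M=pose(); y=np.degrees(np.arctan2(M[1,1],M[0,1])); k=93.35-y
    print("knob deg",round(k,2),"rad",round(np.radians(k),3),"notch no",round((np.radians(k)-.04)/.314,2),"dF tool",(M.T@o['force']).round(2))
E
python3 -c "
from h import *
st()"
```

```text
t 5.5 pos [0.5358 0.0809 0.1334] yaw 69.68 levelrot(tool,frac) [ 0.     0.026 -0.023] F [ 1.12 -0.17 -2.04] M [-0.092 -0.114 -0.013] grip 0.013 q7 0.51
knob deg 23.67 rad 0.413 notch no 1.19 dF tool [2.04 0.22 1.11]
```

Emit:
arm_command:
  delta_pos:
    - [0,0,0]
    - [0,0,0]
    - [0,0,0]
    - [0,0,0]
    - [0,0,0]
    - [0,0,0]
  rotation:
    - [0.7,0,0]
    - [0.7,0,0]
    - [0.7,0,0]
    - [0.7,0,0]
    - [0,0,0]
    - [0,0,0]

```text
clock: 6.1
position: [0.5361, 0.0813, 0.1334]
tool_rot: [1.027, 1.567, 0.383]
force: [0.4, 0.6, -0.6]
grip_width: 0.0133
```

```bash
python3 -c "
from h import *
st()"
```

```text
t 6.1 pos [0.5361 0.0813 0.1334] yaw 53.1 levelrot(tool,frac) [ 0.     0.02  -0.034] F [ 0.37  0.63 -0.63] M [-0.154 -0.089 -0.05 ] grip 0.0133 q7 0.27
knob deg 40.25 rad 0.702 notch no 2.11 dF tool [ 0.63  0.72 -0.09]
```

Emit:
arm_command:
  delta_pos:
    - [0,0,0]
    - [0,0,0]
    - [0,0,0]
    - [0,0,0]
    - [0,0,0]
    - [0,0,0]
  rotation:
    - [0.77,0.02,-0.03]
    - [0.77,0,0]
    - [0.77,0,0]
    - [0.77,0,0]
    - [0,0,0]
    - [0,0,0]

```text
clock: 6.7
position: [0.5365, 0.0817, 0.1334]
tool_rot: [1.989, 1.569, 1.031]
force: [0.7, -0.4, -1.0]
grip_width: 0.0135
```

```bash
python3 -c "
from h import *
st()"
```

```text
t 6.7 pos [0.5365 0.0817 0.1334] yaw 35.09 levelrot(tool,frac) [ 0.    -0.006 -0.014] F [ 0.69 -0.45 -1.01] M [-0.146 -0.199  0.068] grip 0.0135 q7 0.01
knob deg 58.26 rad 1.017 notch no 3.11 dF tool [1.01 0.31 0.77]
```

```bash
cat >> h.py <<'E'
def av(n=8):
    from workcell import monitor, optics
    m=[]
    for i in range(n):
        optics.grab_frame("wrist"); o=monitor.observe(); m.append(np.r_[o['force'],o['moment']])
    m=np.array(m); print("mean",m.mean(0).round(3),"sd",m.std(0).round(3))
E
python3 -c "
from h import *
av();st()"
```

```text
mean [ 0.654  0.823 -0.837 -0.069 -0.174  0.091] sd [0.468 0.456 0.514 0.018 0.038 0.038]
t 7.1 pos [0.5365 0.0818 0.1334] yaw 34.88 levelrot(tool,frac) [ 0.    -0.008 -0.015] F [ 1.26  1.52 -1.01] M [-0.047 -0.183  0.053] grip 0.0132 q7 0.01
knob deg 58.47 rad 1.02 notch no 3.12 dF tool [ 1.01  1.91 -0.53]
```

Emit:
arm_command:
  delta_pos:
    - [0,0,0]
    - [0,0,0]
    - [0,0,0]
    - [0,0,0]
    - [0,0,0]
  rotation:
    - [0.77,-0.01,-0.01]
    - [0.77,0,0]
    - [0.77,0,0]
    - [0.77,0,0]
    - [0,0,0]

```text
clock: 7.6
position: [0.5371, 0.0821, 0.1334]
tool_rot: [1.864, 1.569, 0.57]
force: [0.3, 0.8, -1.8]
grip_width: 0.0134
```

```bash
python3 -c "
from h import *
av();st()"
```

```text
mean [ 1.17   0.516 -1.528 -0.083 -0.289  0.116] sd [0.491 0.302 0.478 0.058 0.031 0.04 ]
t 8.0 pos [0.5371 0.082  0.1334] yaw 15.96 levelrot(tool,frac) [ 0.    -0.009 -0.017] F [ 0.76  0.76 -1.2 ] M [-0.033 -0.281  0.15 ] grip 0.0129 q7 -0.26
knob deg 77.39 rad 1.351 notch no 4.17 dF tool [ 1.2   0.94 -0.52]
```

Emit:
arm_command:
  delta_pos:
    - [0,0,0]
    - [0,0,0]
    - [0,0,0]
    - [0,0,0]
    - [0,0,0]
  rotation:
    - [0.72,-0.01,-0.02]
    - [0.72,0,0]
    - [0.72,0,0]
    - [0.72,0,0]
    - [0,0,0]

```text
clock: 8.5
position: [0.5377, 0.0822, 0.1334]
tool_rot: [2.365, 1.57, 0.763]
force: [1.7, 0.2, -1.6]
grip_width: 0.013
```

```bash
python3 -c "
from h import *
av();st()"
```

```text
mean [ 1.753  0.655 -2.177 -0.091 -0.374  0.143] sd [0.435 0.52  0.543 0.053 0.034 0.038]
t 8.9 pos [0.5376 0.0821 0.1334] yaw -1.7 levelrot(tool,frac) [ 0.    -0.01  -0.006] F [ 1.39  0.88 -1.84] M [-0.028 -0.382  0.185] grip 0.013 q7 -0.52
knob deg 95.05 rad 1.659 notch no 5.16 dF tool [ 1.84  1.36 -0.92]
```

Emit:
arm_command:
  delta_pos:
    - [0,0,0]
    - [0,0,0]
    - [0,0,0]
    - [0,0,0]
    - [0,0,0]
  rotation:
    - [0.73,-0.01,-0.01]
    - [0.73,0,0]
    - [0.73,0,0]
    - [0.73,0,0]
    - [0,0,0]

```text
clock: 9.4
position: [0.5382, 0.082, 0.1334]
tool_rot: [2.614, 1.57, 0.699]
force: [2.2, -0.7, -3.3]
grip_width: 0.0131
```

```bash
python3 -c "
from h import *
av(10);st()"
```

```text
mean [ 2.342  0.564 -2.341 -0.144 -0.472  0.236] sd [0.465 0.598 0.584 0.042 0.015 0.042]
t 9.9 pos [0.5383 0.082  0.1334] yaw -19.63 levelrot(tool,frac) [ 0.    -0.01  -0.003] F [ 2.97  0.75 -1.94] M [-0.12 -0.47  0.23] grip 0.0126 q7 -0.77
knob deg 112.98 rad 1.972 notch no 6.15 dF tool [ 1.94  2.55 -1.7 ]
```

Emit:
arm_command:
  delta_pos:
    - [0,0,0]
    - [0,0,0]
    - [0,0,0]
  rotation:
    - [-0.15,0,0]
    - [-0.12,0,0]
    - [0,0,0]

```text
clock: 10.2
position: [0.5382, 0.082, 0.1334]
tool_rot: [2.983, 1.57, 1.101]
force: [2.6, 0.3, -2.3]
grip_width: 0.013
```

```bash
python3 -c "
from h import *
av(6);st()"
```

```text
mean [ 2.028  0.562 -2.216 -0.092 -0.42   0.263] sd [0.371 0.788 0.407 0.027 0.025 0.043]
t 10.5 pos [0.5382 0.082  0.1334] yaw -17.88 levelrot(tool,frac) [ 0.    -0.009 -0.002] F [ 1.71  1.55 -1.96] M [-0.132 -0.438  0.171] grip 0.0132 q7 -0.75
knob deg 111.23 rad 1.941 notch no 6.06 dF tool [ 1.96  1.15 -2.  ]
```

Emit:
arm_command:
  delta_pos:
    - [0,0,0]
    - [0,0,0]
  rotation:
    - [-0.16,0,0]
    - [0,0,0]

```text
clock: 10.7
position: [0.5381, 0.0821, 0.1334]
tool_rot: [2.942, 1.57, 1.077]
force: [2.3, -0.0, -2.3]
grip_width: 0.0132
```

```bash
python3 -c "
from h import *
av(6);st()"
```

```text
mean [ 1.803  0.391 -2.537 -0.077 -0.407  0.252] sd [0.387 0.227 0.452 0.021 0.03  0.017]
t 11.0 pos [0.5382 0.0821 0.1334] yaw -16.9 levelrot(tool,frac) [ 0.    -0.008 -0.002] F [ 1.95  0.37 -1.64] M [-0.063 -0.424  0.256] grip 0.0128 q7 -0.73
knob deg 110.25 rad 1.924 notch no 6.0 dF tool [ 1.65  1.76 -0.92]
```

Emit:
arm_command:
  delta_pos:
    - [0,0,0]
    - [0,0,0]
  rotation:
    - [-0.16,0,0]
    - [0,0,0]

```text
clock: 11.2
position: [0.5381, 0.0821, 0.1334]
tool_rot: [2.921, 1.57, 1.073]
force: [1.5, -0.3, -2.0]
grip_width: 0.0135
```

```bash
python3 -c "
from h import *
av(6);st()"
```

```text
mean [ 1.773  0.393 -2.354 -0.076 -0.402  0.193] sd [0.257 0.41  0.381 0.011 0.024 0.013]
t 11.5 pos [0.5381 0.082  0.1334] yaw -15.92 levelrot(tool,frac) [ 0.    -0.007 -0.002] F [ 2.    0.3  -1.88] M [-0.067 -0.428  0.215] grip 0.013 q7 -0.72
knob deg 109.27 rad 1.907 notch no 5.95 dF tool [ 1.88  1.84 -0.84]
```

Emit:
arm_command:
  delta_pos:
    - [0,0,0]
    - [0,0,0]
  rotation:
    - [-0.16,0,0]
    - [0,0,0]

```text
clock: 11.7
position: [0.5381, 0.082, 0.1334]
tool_rot: [2.925, 1.57, 1.094]
force: [1.2, 0.8, -2.5]
grip_width: 0.0132
```

```bash
python3 - <<'E'
from h import *
av(6);st()
from workcell import optics
for n in("scene","wrist"):
    cv2.imwrite(f"pics/{n}_n6.png",optics.grab_frame(n)[:,:,::-1])
np.save("pics/w3p.npy",optics.camera_params("wrist"),allow_pickle=True)
E
```

```text
mean [ 1.618  0.472 -2.056 -0.044 -0.338 -0.021] sd [0.466 0.343 0.514 0.017 0.023 0.018]
t 12.0 pos [0.5381 0.082  0.1334] yaw -14.95 levelrot(tool,frac) [ 0.    -0.006 -0.002] F [ 1.55  0.91 -1.84] M [-0.036 -0.349 -0.026] grip 0.0134 q7 -0.7
knob deg 108.3 rad 1.89 notch no 5.89 dF tool [ 1.84  1.27 -1.28]
```

Emit:
arm_command:
  delta_pos:
    - [0,0,0]
    - [0,0,0]
    - [0,0,0]
    - [0,0,0]
    - [0,0,0]
  rotation:
    - [0,0,0]
    - [0,0,0]
    - [0,0,0]
    - [0,0,0]
    - [0,0,0]
  gripper: -0.5

```text
clock: 12.6
position: [0.5376, 0.0819, 0.1335]
tool_rot: [-1.785, 1.57, 2.667]
force: [-0.3, -0.0, 0.1]
grip_width: 0.0642
```

```bash
python3 - <<'E'
from h import *
av(4);st()
E
```

```text
mean [-0.052 -0.256 -0.357 -0.005  0.005 -0.009] sd [0.438 0.706 0.584 0.019 0.029 0.008]
t 12.8 pos [0.5377 0.0819 0.1335] yaw -14.95 levelrot(tool,frac) [ 0.    -0.002  0.005] F [-0.62  0.96  0.23] M [-0.003 -0.038  0.002] grip 0.0641 q7 -0.7
knob deg 108.3 rad 1.89 notch no 5.89 dF tool [-0.23 -0.85 -0.77]
```

Emit:
arm_command:
  delta_pos:
    - [-0.9,0,0]
    - [-0.9,0,0]
    - [0,0,0]
  rotation:
    - [0,0,0]
    - [0,0,0]
    - [0,0,0]

```text
clock: 13.1
position: [0.5372, 0.0819, 0.1885]
tool_rot: [-1.334, 1.568, 3.118]
force: [0.8, 0.9, -1.0]
grip_width: 0.0642
```

```bash
python3 - <<'E'
from h import *
st()
from workcell import optics
p=optics.camera_params("wrist")
a=optics.grab_frame("wrist")[:,:,::-1]; b=optics.grab_frame("scene")[:,:,::-1]
x=cv2.resize(a,(480,300)); y=cv2.resize(b[190:285,290:405],(480,396),interpolation=cv2.INTER_CUBIC)[:300]
y=cv2.resize(b[190:285,290:405],(363,300),interpolation=cv2.INTER_CUBIC)
cv2.imwrite("pics/m.png",cv2.resize(np.hstack([x,y]),(800,285)))
plan([.616,.096,.185],3.35,4)
E
```

```text
t 13.1 pos [0.5372 0.0819 0.1885] yaw -14.94 levelrot(tool,frac) [0.    0.006 0.023] F [ 0.79  0.85 -0.98] M [-0.016 -0.02  -0.01 ] grip 0.0642 q7 -0.67
knob deg 108.29 rad 1.89 notch no 5.89 dF tool [ 0.98  0.55 -1.03]
pos [0.5361 0.0816 0.186 ] yaw -14.93 turn/row -0.762 tilt [-0.0055 -0.0006]
[[0.01, 0.61, -0.29], [0.01, 0.63, -0.24], [0.01, 0.65, -0.19], [0.01, 0.66, -0.13]]
```

View pics/m.png

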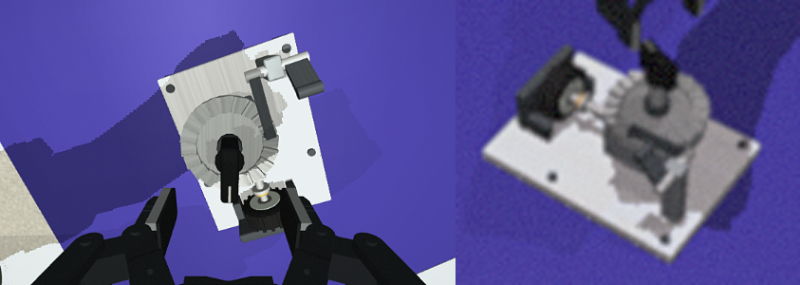

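The picture shows the ram pad pressed on the axle head, the bar turned, the pawl nose down on the teeth, and the fingers clear. Next I move to the tab's −y side with the fingers shut.

Emit:
arm_command:
  delta_pos:
    - [0,0.61,-0.29]
    - [0,0.63,-0.24]
    - [0,0.65,-0.19]
    - [0,0.66,-0.13]
    - [0,0,0]
    - [0,0,0]
  rotation:
    - [-0.76,0,0.02]
    - [-0.76,0,0]
    - [-0.76,0,0]
    - [-0.76,0,0]
    - [0,0,0]
    - [0,0,0]
  gripper: 1
  grip_force: 40

```text
clock: 13.8
position: [0.6155, 0.0962, 0.1789]
tool_rot: [-1.407, 1.559, -2.909]
force: [-0.5, 0.2, -0.4]
grip_width: -0.0004
```

```bash
python3 - <<'E'
from h import *
st()
plan([.616,.096,.112],3.35,4)
E
```

```text
t 13.8 pos [0.6155 0.0962 0.1789] yaw 3.99 levelrot(tool,frac) [0.    0.018 0.112] F [-0.49  0.23 -0.42] M [0.029 0.008 0.024] grip -0.0004 q7 -0.38
knob deg 89.36 rad 1.56 notch no 4.84 dF tool [ 0.43 -0.47 -0.26]
pos [0.6155 0.0962 0.1789] yaw 3.99 turn/row 0.027 tilt [-0.0116 -0.0027]
[[0.56, 0.0, 0.0], [0.56, 0.0, 0.0], [0.56, 0.0, 0.0], [0.56, 0.0, 0.0]]
```

Emit:
arm_command:
  delta_pos:
    - [0.56,0,0]
    - [0.56,0,0]
    - [0.56,0,0]
    - [0.54,0,0]
    - [0,0,0]
  rotation:
    - [0.03,0.01,0.06]
    - [0.03,0.01,0.05]
    - [0,0,0]
    - [0,0,0]
    - [0,0,0]

```text
clock: 14.3
position: [0.611, 0.0952, 0.1081]
tool_rot: [-1.302, 1.567, -2.816]
force: [-0.7, -1.0, 1.2]
grip_width: 0.0003
```

```bash
python3 - <<'E'
from h import *
st()
plan([.612,.171,.112],3.35,9)
E
```

```text
t 14.3 pos [0.611  0.0952 0.1081] yaw 3.28 levelrot(tool,frac) [0.    0.009 0.034] F [-0.73 -0.98  1.2 ] M [-0.051  0.012  0.085] grip 0.0003 q7 -0.42
knob deg 90.07 rad 1.572 notch no 4.88 dF tool [-1.19 -0.79  0.94]
pos [0.611  0.0952 0.1081] yaw 3.28 turn/row -0.001 tilt [-0.0035 -0.0012]
[[-0.01, 0.02, -0.28], [-0.01, 0.02, -0.28], [-0.01, 0.02, -0.28], [-0.01, 0.02, -0.28], [-0.01, 0.02, -0.28], [-0.01, 0.02, -0.28], [-0.01, 0.02, -0.28], [-0.01, 0.02, -0.28], [-0.01, 0.02, -0.28]]
```

Emit:
arm_command:
  delta_pos:
    - [-0.02,0.02,-0.28]
    - [-0.02,0.02,-0.28]
    - [-0.02,0.02,-0.28]
    - [-0.02,0.02,-0.28]
    - [-0.01,0.02,-0.28]
    - [-0.01,0.02,-0.28]
    - [-0.01,0.02,-0.28]
    - [-0.01,0.02,-0.28]
    - [-0.01,0.02,-0.28]
    - [0,0,0]
  rotation:
    - [0,0,0]
    - [0,0,0]
    - [0,0,0]
    - [0,0,0]
    - [0,0,0]
    - [0,0,0]
    - [0,0,0]
    - [0,0,0]
    - [0,0,0]
    - [0,0,0]

```text
clock: 15.3
position: [0.6122, 0.1799, 0.1154]
tool_rot: [-2.028, 1.57, 2.741]
force: [-0.7, -0.4, -0.0]
grip_width: 0.0001
```

```bash
python3 - <<'E'
from h import *
st()
E
```

```text
t 15.3 pos [0.6122 0.1799 0.1154] yaw 3.29 levelrot(tool,frac) [ 0.    -0.004  0.007] F [-0.73 -0.42 -0.03] M [-0.018 -0.054  0.042] grip 0.0001 q7 -0.54
knob deg 90.06 rad 1.572 notch no 4.88 dF tool [ 0.03 -0.75  0.38]
```

Emit:
arm_command:
  delta_pos:
    - [-0.9,0,0]
    - [-0.9,0,0]
    - [-0.9,0,0]
    - [0,0,0]
  rotation:
    - [0,0,0]
    - [0,0,0]
    - [0,0,0]
    - [0,0,0]

```text
clock: 15.7
position: [0.6117, 0.1792, 0.1979]
tool_rot: [-1.328, 1.567, -2.842]
force: [1.0, -0.4, 0.5]
grip_width: 0.0001
```

```bash
python3 - <<'E'
from h import *
plan([.537,.081,.19],24,6)
E
```

```text
pos [0.6117 0.1792 0.1979] yaw 3.27 turn/row -0.576 tilt [-0.0035 -0.0011]
[[0.04, -0.45, 0.52], [0.04, -0.48, 0.49], [0.04, -0.51, 0.46], [0.04, -0.53, 0.43], [0.04, -0.56, 0.4], [0.04, -0.58, 0.37]]
```

Emit:
arm_command:
  delta_pos:
    - [0.04,-0.45,0.52]
    - [0.04,-0.48,0.49]
    - [0.04,-0.51,0.46]
    - [0.04,-0.53,0.43]
    - [0.04,-0.56,0.4]
    - [0.04,-0.58,0.37]
    - [0,0,0]
    - [0,0,0]
  rotation:
    - [-0.58,0,0]
    - [-0.58,0,0]
    - [-0.58,0,0]
    - [-0.58,0,0]
    - [-0.58,0,0]
    - [-0.58,0,0]
    - [0,0,0]
    - [0,0,0]
  gripper: -0.5

```text
clock: 16.5
position: [0.5334, 0.0748, 0.1883]
tool_rot: [-1.529, 1.565, -2.667]
force: [0.7, 0.6, 0.3]
grip_width: 0.0641
```

```bash
python3 - <<'E'
from h import *
from workcell import optics
st()
p=optics.camera_params("wrist"); np.save("pics/w4p.npy",p,allow_pickle=True)
a=optics.grab_frame("wrist")[:,:,::-1]; cv2.imwrite("pics/w4.png",a)
print(proj(p,[.537,.081,.146]),proj(p,[.537,.081,.114]))
cv2.imwrite("pics/w4c.png",cv2.resize((255*(a[100:350,160:520]/255.)**.6).astype(np.uint8),None,fx=2.2,fy=2.2,interpolation=cv2.INTER_CUBIC))
E
```

```text
t 16.5 pos [0.5334 0.0748 0.1883] yaw 24.82 levelrot(tool,frac) [0.    0.002 0.054] F [0.66 0.56 0.28] M [-0.001 -0.031  0.027] grip 0.0641 q7 -0.06
knob deg 68.53 rad 1.196 notch no 3.68 dF tool [-0.29  0.83 -0.23]
[[332.50558435 240.41848407]] [[331.14507254 218.18029302]]
```

View pics/w4c.png

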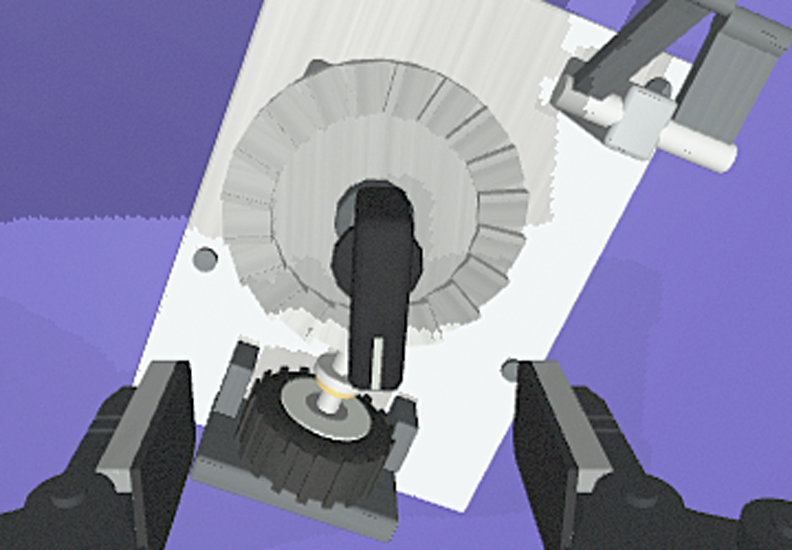

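The pawl is thrown right over and off the teeth, with its arm and tab lying at +y (upper right of the crop). The bar lies nearly along the image vertical with its mark at (378,365), so it is aligned with the tool. The axle head sits close to the hub. Next I grip the knob and wind it back.

```bash
python3 - <<'E'
from h import *
plan([.5372,.0813,.133],24.8,4)
E
```

```text
pos [0.5334 0.0748 0.1882] yaw 24.83 turn/row 0.001 tilt [-0.0052 -0.0028]
[[0.46, 0.05, -0.04], [0.46, 0.05, -0.04], [0.46, 0.05, -0.04], [0.46, 0.05, -0.04]]
```

Emit:
arm_command:
  delta_pos:
    - [0,0.1,-0.08]
    - [0.3,0.1,-0.08]
    - [0.45,0,0]
    - [0.45,0,0]
    - [0.45,0,0]
    - [0,0,0]
  rotation:
    - [0,0,0.05]
    - [0,0,0]
    - [0,0,0]
    - [0,0,0]
    - [0,0,0]
    - [0,0,0]

```text
clock: 17.15
position: [0.5373, 0.0849, 0.1327]
tool_rot: [-2.336, 1.569, 2.81]
force: [0.0, 0.6, 0.3]
grip_width: 0.0639
```

```bash
python3 - <<'E'
from h import *
st()
plan([.5372,.0813,.133],24.8,1)
E
```

```text
t 17.15 pos [0.5373 0.0849 0.1327] yaw 24.89 levelrot(tool,frac) [ 0.    -0.01   0.011] F [0.05 0.56 0.34] M [ 0.039 -0.036 -0.015] grip 0.0639 q7 -0.12
knob deg 68.46 rad 1.195 notch no 3.68 dF tool [-0.34  0.28 -0.48]
pos [0.5373 0.0849 0.1327] yaw 24.89 turn/row 0.016 tilt [-0.0015  0.0005]
[[-0.01, -0.06, 0.11]]
```

Emit:
arm_command:
  delta_pos:
    - [0,-0.06,0.11]
    - [0,0,0]
  rotation:
    - [0,0,0]
    - [0,0,0]

```text
clock: 17.35
position: [0.5367, 0.0811, 0.132]
tool_rot: [-2.13, 1.568, 3.018]
force: [-0.2, 0.6, 0.1]
grip_width: 0.0642
```

Emit:
arm_command:
  delta_pos:
    - [0,0,0]
    - [0,0,0]
    - [0,0,0]
    - [0,0,0]
    - [0,0,0]
    - [0,0,0]
  rotation:
    - [0,0,0]
    - [0,0,0]
    - [0,0,0]
    - [0,0,0]
    - [0,0,0]
    - [0,0,0]
  gripper: 1
  grip_force: 25

```text
clock: 17.95
position: [0.5373, 0.0808, 0.1332]
tool_rot: [-2.566, 1.57, 2.581]
force: [0.5, -0.6, -2.8]
grip_width: 0.0137
```

```bash
python3 - <<'E'
from h import *
st()
E
```

```text
t 17.95 pos [0.5373 0.0808 0.1332] yaw 24.88 levelrot(tool,frac) [ 0.    -0.008  0.005] F [ 0.52 -0.63 -2.77] M [-0.005 -0.145 -0.001] grip 0.0137 q7 -0.12
knob deg 68.47 rad 1.195 notch no 3.68 dF tool [2.77 0.21 0.79]
```

Gripped. Winding back about 60°.

Emit:
arm_command:
  delta_pos:
    - [0,0,0]
    - [0,0,0]
    - [0,0,0]
    - [0,0,0]
    - [0,0,0]
    - [0,0,0]
    - [0,0,0]
    - [0,0,0]
    - [0,0,0]
    - [0,0,0]
  rotation:
    - [-0.95,0,0]
    - [-0.95,0,0]
    - [-0.95,0,0]
    - [-0.95,0,0]
    - [-0.95,0,0]
    - [-0.95,0,0]
    - [-0.95,0,0]
    - [-0.95,0,0]
    - [-0.95,0,0]
    - [-0.95,0,0]

```text
clock: 18.95
position: [0.537, 0.0803, 0.1332]
tool_rot: [-2.546, 1.569, -2.65]
force: [0.1, -0.8, -2.6]
grip_width: 0.0138
```

```bash
python3 - <<'E'
from h import *
st()
E
```

```text
t 18.95 pos [0.537  0.0803 0.1332] yaw 84.0 levelrot(tool,frac) [ 0.    -0.014  0.009] F [ 0.13 -0.82 -2.6 ] M [ 0.083  0.041 -0.088] grip 0.0138 q7 0.74
knob deg 9.35 rad 0.163 notch no 0.39 dF tool [ 2.6  -0.8   0.22]
```

Emit:
arm_command:
  delta_pos:
    - [0,0,0]
    - [0,0,0]
    - [0,0,0]
    - [0,0,0]
    - [0,0,0]
  rotation:
    - [-0.5,0,0]
    - [-0.5,0,0]
    - [-0.4,0,0]
    - [-0.15,0,0]
    - [0,0,0]

```text
clock: 19.45
position: [0.537, 0.0802, 0.1332]
tool_rot: [-3.008, 1.569, -2.941]
force: [-0.4, 0.9, -1.6]
grip_width: 0.0136
```

```bash
python3 - <<'E'
from h import *
av(3);st()
E
```

```text
mean [ 0.237  0.519 -1.731  0.123  0.002 -0.18 ] sd [0.345 0.552 0.221 0.034 0.02  0.034]
t 19.6 pos [0.537  0.0802 0.1332] yaw 93.8 levelrot(tool,frac) [ 0.    -0.017  0.004] F [ 0.36  1.15 -1.88] M [ 0.151 -0.016 -0.147] grip 0.0133 q7 0.89
knob deg -0.45 rad -0.008 notch no -0.15 dF tool [1.88 1.13 0.44]
```

Emit:
arm_command:
  delta_pos:
    - [0,0,0]
    - [0,0,0]
    - [0,0,0]
  rotation:
    - [-0.12,0,0]
    - [0,0,0]
    - [0,0,0]

```text
clock: 19.9
position: [0.537, 0.0802, 0.1332]
tool_rot: [-2.946, 1.569, -2.868]
force: [-0.2, 0.4, -1.8]
grip_width: 0.0136
```

```bash
python3 - <<'E'
from h import *
av(3);st()
E
```

```text
mean [ 0.454  0.694 -1.66   0.141  0.003 -0.506] sd [0.388 0.307 0.299 0.029 0.019 0.035]
t 20.05 pos [0.537  0.0802 0.1332] yaw 94.48 levelrot(tool,frac) [ 0.    -0.017  0.004] F [ 0.97  0.27 -1.52] M [ 0.18  -0.015 -0.482] grip 0.0132 q7 0.9
knob deg -1.13 rad -0.02 notch no -0.19 dF tool [1.52 0.19 0.99]
```

At the stop: the torque rose to −0.5 Nm for 0.7°. Let go and lift away.

Emit:
arm_command:
  delta_pos:
    - [0,0,0]
    - [0,0,0]
    - [0,0,0]
    - [0,0,0]
    - [0,0,0]
    - [0,0,0]
  rotation:
    - [0.1,0,0]
    - [0,0,0]
    - [0,0,0]
    - [0,0,0]
    - [0,0,0]
    - [0,0,0]
  gripper: -0.6

```text
clock: 20.65
position: [0.5372, 0.0802, 0.1335]
tool_rot: [-2.464, 1.569, -2.396]
force: [0.4, 0.2, -0.1]
grip_width: 0.0685
```

Emit:
arm_command:
  delta_pos:
    - [-0.6,0,0]
    - [-0.9,0,0]
    - [-0.9,0,0]
    - [-0.9,0,0]
    - [0,0,0]
    - [0,0,0]
  rotation:
    - [0,0,0]
    - [0,0,0]
    - [0,0,0]
    - [0,0,0]
    - [0,0,0]
    - [0,0,0]

```text
clock: 21.25
position: [0.5367, 0.0804, 0.2355]
tool_rot: [-2.881, 1.568, -2.812]
force: [-0.2, 0.7, -0.3]
grip_width: 0.0682
```

```bash
python3 - <<'E'
from h import *
from workcell import optics
st()
a=optics.grab_frame("wrist")[:,:,::-1]
cv2.imwrite("pics/w5c.png",cv2.resize((255*(a[90:350,140:540]/255.)**.6).astype(np.uint8),None,fx=1.9,fy=1.9,interpolation=cv2.INTER_CUBIC))
E
```

```text
t 21.25 pos [0.5367 0.0804 0.2355] yaw 93.95 levelrot(tool,frac) [ 0.    -0.027  0.007] F [-0.25  0.69 -0.28] M [ 0.002 -0.008  0.008] grip 0.0682 q7 1.0
knob deg -0.6 rad -0.01 notch no -0.16 dF tool [ 0.28  0.71 -0.2 ]
```

View pics/w5c.png

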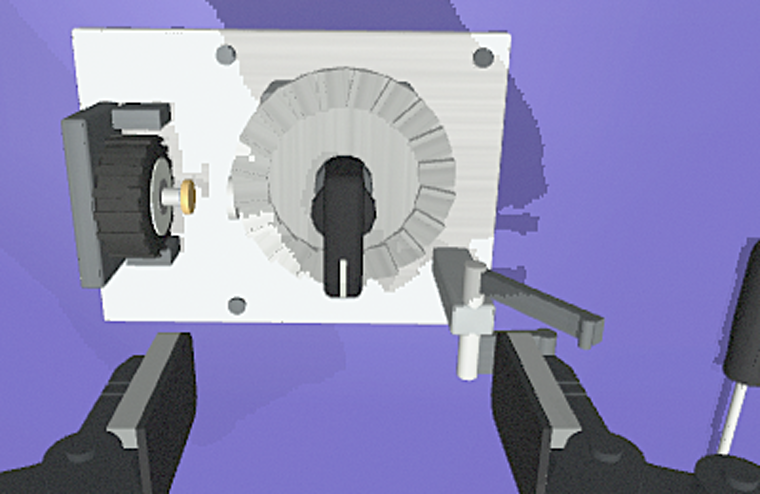

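The last picture shows the knob bar along the press x at its stop (mark at (343,280)), the ram back (pad at (232,197)) and well clear of the axle head at (188,196). The pawl lies over at +y and the gripper is free, so I'm handing in.

```bash
python3 -c "
from workcell import bot; print(bot.job_done())"
```

```text
the job is handed in; nothing more can be done
None
```

I pushed the axle home, threw the pawl right over, wound the knob back to its stop, let go and handed the job in at about 21 s. I don't have a verdict from the judge.

- **Pressing:** The knob torque stayed at about 0.09–0.12 Nm while the axle slid. It rose to 0.14 at notch 5, where the axle bottomed, and to about 0.24 one notch later, roughly 13–15 N on the axle. I eased the knob back about 5° until the torque fell to −0.02 Nm, so the pawl was carrying the load, then let go.
- **Pawl:** The wrist picture showed it thrown over and lying off the teeth. The spring had turned the knob back to about 1.2 rad by itself.
- **Winding back:** The stop showed clearly, as the torque rose to −0.5 Nm within 0.7°. The last picture shows the bar along the press x, the ram clear of the axle head, the pawl still over and the gripper free and raised. The force reading was under 1 N, which is within noise.
- **Disagreements and limits:**
  - My knob zero is off by about 0.02–0.03 rad: the pawl took the load near 1.89–1.90 rad where 1.924 was expected, and the stop read about −0.01.
  - The knob axis came out about 2 mm further in x when gripped than in the images.
  - The pressing force comes only from noisy torque readings. Those taken while easing back were slightly higher than expected, up to 0.26 Nm, or at most about 17 N.
- **Other things on the bench:** The arm never went near them, but I took no final measurement of where they lie.

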